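# Feed a veneered block through the guarded roller press

## Task

Take the push stick by its orange handle and, with its tip behind the veneered wooden block, feed the block through the low opening under the red guard and past the roller until it is fully home against the yellow stop pad; hold it there under a steady gentle push of about 12 N for a second and never push it with more than 20 N. Then draw the stick back out and stand it upright on the blue mat again, let go of it and clear of the press. Never touch the block with the gripper, and leave the jar, the bowl and the spool where they are.

Things in the scene. Friction and masses are not known exactly. Their poses are not given: they have to be found in the camera images.
- press: Fixed bench roller press. Origin on the bench top under the guarded opening, midway across; x is the feed direction, z up. Steel bed 110 wide, top at z = 12, from x = -220 (infeed) to +190. Guides 20 high, inner faces at y = +/-27, from x = -5 to 180; they flare to y = +/-41 at x = -35. Hood from x = 0 to 132, 106 wide, top at z = 78, clear top, red front lip.
- opening (a point): Middle of the lower edge of the guarded opening, on the bed's top (press x = 0, y = 0, z = 12); axes as the press. The opening is 24 high, 54 wide between the guides.
- roller_low (a point): Lowest point of the sprung rubber roller (28 diameter) inside the hood, at press x = 85, 15 above the bed when idle; it can rise 10. The block's front must lift it 3 mm, a short bump of roughly 4 to 8 N; from there to the stop the push needs some 2 to 6 N, without jumps; at the rigid stop it rises by several N per mm.
- tailstock: Green tailstock fixed on the bed, 20 thick, 54 wide, 30 high; origin at the middle of the lower edge of its front face, at press x = 170, z = 12; x is the feed direction. Before it, on a stiff screw, stands the yellow stop pad (12 thick, 50 wide, 24 high, rigid). The pad's face, which the block meets, is set 20 to 44 before the origin, anew each time and not measured: find it by feel.
- blank: The block: loose, wooden, 90 long (x), 50 wide (y), 18 high, dark veneer on top, edges rounded 3, about 0.065 kg. Origin at the centre of its underside, x roughly along the feed. It lies on the infeed bed, front 37 to 63 before the opening, up to 6 off the middle and 0.12 rad askew; the flared guides straighten it. Home when its front end meets the pad.
- stick: Loose push stick, 0.09 kg, standing on the mat. Plywood sole 170 long (x -50 to 120), 28 wide, 14 high; on it an orange handle 56 long (x -28 to 28), 20 wide (y), z 14 to 72: grip across the 20 from above at about z = 45. Origin under the handle's centre at the sole's underside; x towards the pushing tip. Slide it flat on the bed; the handle stays outside.
- stick_tip (a point): Middle of the stick's front end face, 120 ahead of its origin and 7 above its underside. Axes as the stick.
- mat: Fixed blue mat on the bench, 260 (x) x 70 (y) x 3 thick. Origin at the centre of its underside; x axis along its length. The stick starts on it and must end on it.
- jar: Loose amber glass jar with white cap, 52 diameter, 75 high, near the press; bystander. Origin at the centre of its foot.
- bowl: Loose white bowl, 70 diameter, 40 high, near the press; bystander. Origin at the centre of its foot.
- spool: Loose wooden thread spool, 48 diameter, 58 high, near the press; bystander. Origin at the centre of its foot.
Mind the look-alikes: they are no part of the job. Of the things that look like the stick, take the one that is farthest to the robot's right at the start.

How it is judged (in metres and radians):
On the way, in this order (a step that is already met when the one before it is completed fails the run):
1. the stick, held in the gripper, pushes the block from behind (contact force between stick and blank above 0.2 N and contact force between the fingers and stick above 1 N and x of stick_tip in the frame of blank below -0.04 m), for 0.1 s.
2. the block's front is past the roller (its middle over 60 mm past the opening) (x of blank in the frame of press above 0.06 m), for 0.1 s.
3. the stick pushes the block with over 6 N, firmly against the stop pad (over 2 N there), for 0.7 s (contact force between blank and tailstock above 2 N and contact force between stick and blank above 6 N), for 0.7 s.
At the end, for the whole second after the job is handed in: The block lies flat where it was pressed home (its middle at least 78 mm past the opening); the stick stands upright on the mat (its origin within 30 mm of the mat's long centre line, 120 mm behind to 100 mm ahead of its centre), released, at rest and clear of the press (x of blank in the frame of press above 0.078 m and z of blank in the frame of press below 0.015 m and angle between the x axis of blank and the x axis of press, either way round below 0.09 rad and x of stick in the frame of mat between -0.12 and 0.1 m and y of stick in the frame of mat between -0.03 and 0.03 m and z of stick in the frame of mat below 0.006 m and angle between stick's own z axis and vertical below 0.1 rad and linear speed of each of stick, blank below 0.01 m/s and contact force between stick and press below 0.01 N and contact force between stick and the fingers below 0.01 N); the robot touches nothing.
It fails at once if the block was pushed by the stick with more than 20 N (contact force between stick and blank above 20 N).
It fails at once if the block hit or pressed the stop pad with more than 20 N (contact force between blank and tailstock above 20 N).
It fails at once if the gripper touched the block (contact force between any of the fingers, the arm and blank above 0.3 N).
It fails at once if the jar, the bowl or the spool was moved or tipped (distance of any of jar, bowl, spool from where it was at the start of the episode above 0.015 m or angle between any of jar, bowl, spool's own z axis and vertical above 0.3 rad).
It also fails if it takes over 67 s, if anything falls off the work surface, if the arm or the gripper's body presses on something with over 40 N, if the wrist force passes 120 N, or if a joint passes its speed limit or range.

## Robot

A 6-joint arm with a two-finger parallel gripper is mounted at the origin on the work surface. World frame = base frame: x ahead of the robot, y to its left, z up, the work surface at z = 0. Lengths are in mm, angles in rad, forces in N, time in s.
With the tool pointing down it reaches from about 275 to 825 mm from the base axis. Payload 5.2 kg.
Tool frame: the origin (TCP) lies midway between the tips of the shut fingers; the grasp point (between the pads) lies 19 mm behind it (env.grasp_offset is the distance from the TCP to the grasp point, in mm); z points along the fingers, y is the line along which they close (so a half turn about z gives the same grasp; the last joint's range is limited). The gripper opens to 93 mm and grips with 3 to 60 N. Pads are 15 mm wide; open, the fingers measure 128 mm over their backs; the gripper's body (75 mm by 188 mm) begins 65 mm behind the grasp point.
Start: joints at [0.98, 0.259, 1.535, -0, 1.348, -0.203], TCP at [207.963, 509.172, 218.653] pointing down, gripper open.
Joint ranges: [-3.14, 3.14], [-0.91, 2.08], [0.19, 2.58], [-1.22, 4.36], [0.22, 2.71], [-3.12, 3.12]. Speed limits (rad/s): [2.57, 2.57, 3.14, 3.14, 3.14, 3.14].

## Interface

Orientations are given as [roll, pitch, yaw] about the fixed x, y, z axes, in that order (R = Rz(yaw) Ry(pitch) Rx(roll)).
In Python, from cell import telemetry, cams, order, env gives the robot as it stands. The module is installed in compiled form; this text tells all that it offers.
- The arm moves only by the shell command python3 -m inch 'ROWS' [FORCE]. ROWS is JSON, one flat list of numbers, 7 for each row, row after row: the turn, a rotation vector about the world's x, y, z in rad, then the shift along the world's x, y, z in mm, then the finger opening in mm, from 0 to 93. A call has exactly 8 rows; each row shifts and turns the commanded pose from where the row before left it; what a row does not reach is not made up. A row lasts 1/8 s, in which the tool goes at most 62.5 mm and 10.7 degrees, less where a joint would pass 70% of its speed; a pose out of reach is approached as far as the arm can. A call is refused whole if a number of a shift passes 62.5 or a number of a turn 0.188, either way. A call with a gripper value outside its range is refused whole. The fingers move at their own pace and stop on an object; FORCE is the grip in N (left out, the last holds). Time passes only in rows, so rows that do not move let the fingers close, or fill a call up. It gives the time, the measured TCP pose, the force, the opening and the grip force at its end, in the units of the state.
- telemetry.get_obs(): the state, without advancing time (a new reading comes with each control period).
- cams.grab_frame(name): name is "scene" or "top"; returns a dict with "image" (480x640x3 uint8, red, green, blue), "intrinsics" (3x3 intrinsics, pixels), "R" (3x3) and "t" (3): a world point X has camera coordinates R X + t. Camera axes: x right, y down, z forward; pixel columns grow to the right and rows downward; lengths in mm; the calibration is good to about 2 mm. A picture is of the moment at which its call begins. There is no depth.
- order.close_job(): hands the job in; it is judged then, once.
The state is a dict: "time": time; "qpos": joint angles; "qvel": joint speeds; "effort": joint torques, N m; "eef_pos": TCP position; "eef_rot": TCP orientation; "force": force on the tool from outside, world axes, zero at the start; "torque": the same for the moment, N m; "opening": finger opening in mm; "grip_force": force on a finger pad.
Only numpy, scipy, OpenCV 4.12 (cv2) and the standard library are available. Lean on these libraries where they do the work, as an engineer would, in place of code of your own. Each camera call takes 0.05 s, during which the arm holds its last target. There are 200 camera calls.

## Working session

There is one attempt and no reset: what is moved stays moved. The work goes in short steps, Python scripts to look and compute and a shell command to move; the robot and the scene stay as the last step left them, time stands still between calls to the robot, and variables do not carry over. Pictures are saved under pics/ and viewed, at most 10 in all, crops included, and the job is handed in when it is done.

```bash
mkdir -p pics
python3 - <<'E'
from cell import telemetry,cams,env
import cv2,numpy as np
for n in("scene","top"):
    f=cams.grab_frame(n); cv2.imwrite(f"pics/{n}0.png",f["image"][:,:,::-1]); np.savez(f"{n}0.npz",**f)
    print(n,f["intrinsics"],f["R"],f["t"])
o=telemetry.get_obs();print(o,env.grasp_offset)
E
```

```text
scene [[486.32031168   0.         326.61364409]
 [  0.         486.32031168 237.58016723]
 [  0.           0.           1.        ]] [[ 0.45154353  0.89215117  0.01321874]
 [ 0.59738891 -0.29128505 -0.74718104]
 [-0.66274802  0.34528149 -0.66448909]] [-314.4229373  -265.9400523  1382.04364365]
top [[460.40752079   0.         317.66399958]
 [  0.         460.40752079 235.13574802]
 [  0.           0.           1.        ]] [[-1.58344105e-02 -9.99874588e-01 -2.83211755e-04]
 [-9.86736481e-01  1.56721150e-02 -1.61571974e-01]
 [ 1.61556149e-01 -2.27894159e-03 -9.86860890e-01]] [ 57.56865274 558.78432361 915.11124215]
{'time': 0.1, 'qpos': array([ 9.80222056e-01,  2.59223432e-01,  1.53594148e+00, -4.05736419e-06,
        1.34798488e+00, -2.02829187e-01]), 'qvel': array([ 0.00083364,  0.00060708, -0.00229385, -0.0002729 , -0.00039499,
        0.00096535]), 'effort': array([ 2.29051744e-03, -4.38208258e+01, -2.84643245e+01,  7.20232632e-02,
        3.62597464e-02, -3.74607669e-05]), 'eef_pos': array([207.68221524, 508.77222225, 217.93886651]), 'eef_rot': array([-3.14006664e+00, -3.09797631e-04,  2.75384823e+00]), 'force': array([ 0.32453256, -0.35351452, -0.34337284]), 'torque': array([-0.05195063, -0.03233237,  0.01526167]), 'grip_force': 0.0, 'opening': 92.84448799182557} 18.8
```

View pics/scene0.png

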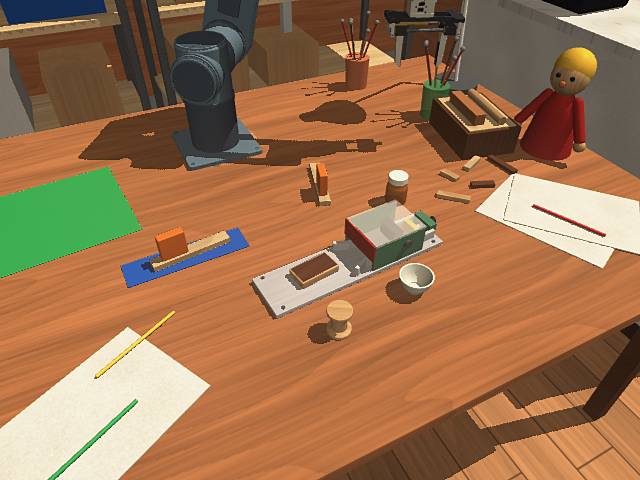

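View pics/top0.png

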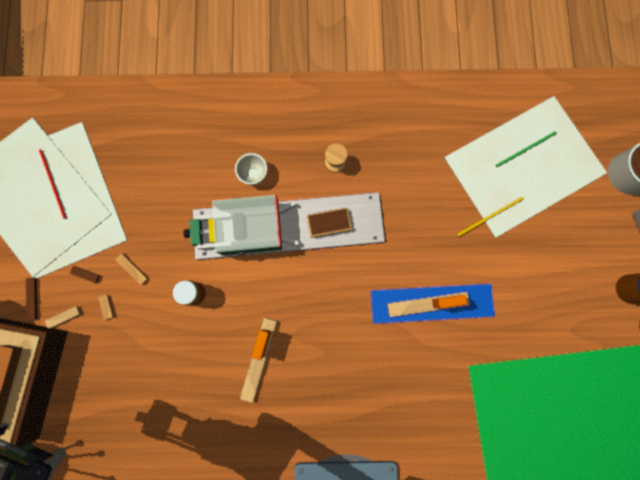

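Two stick look-alikes show in the top picture: one on the blue mat at (430,305) and a decoy at (260,360). Image right is world -y, the robot's right, so the one on the mat fits. Its tip points left (+y), which is also the feed direction. I'll measure it and confirm in a crop.

```bash
cat > h.py <<'E'
import numpy as np,cv2
def ray(f,uv,z):
    K,R,t=f["intrinsics"],f["R"],f["t"]
    d=R.T@np.linalg.solve(K,[uv[0],uv[1],1.]); c=-R.T@t
    return c+d*(z-c[2])/d[2]
def blobs(f,lo,hi,z,roi,mn=40):
    x0,y0,x1,y1=roi
    h=cv2.cvtColor(f["image"],cv2.COLOR_RGB2HSV)
    m=np.zeros(h.shape[:2],np.uint8); m[y0:y1,x0:x1]=cv2.inRange(h,lo,hi)[y0:y1,x0:x1]
    out=[]
    for c in cv2.findContours(m,cv2.RETR_EXTERNAL,cv2.CHAIN_APPROX_NONE)[0]:
        if cv2.contourArea(c)<mn: continue
        P=np.array([ray(f,p[0],z)[:2] for p in c],np.float32)
        (cx,cy),(w,hh),a=cv2.minAreaRect(P); b=cv2.boxPoints(((cx,cy),(w,hh),a))
        e=[b[1]-b[0],b[2]-b[1]]; e=max(e,key=np.linalg.norm); e=e*np.sign(e[1])
        out.append((np.round([cx,cy],1),np.round(sorted([w,hh]),1),round(float(np.arctan2(e[1],e[0])),3),np.round(c[:,0].mean(0))))
    return out
E
python3 - <<'E'
from h import *
f=dict(np.load("top0.npz")); g=dict(np.load("scene0.npz"))
h=cv2.cvtColor(f["image"],cv2.COLOR_RGB2HSV)
for n,p in dict(mat=(380,296),handle=(455,301),handle2=(440,303),sole=(410,307),bed=(365,205),bed2=(350,240),blk=(330,222),blkedge=(330,236),wood=(330,270)).items(): print(n,h[p[1],p[0]])
R=(360,270,510,340)
print("mat",blobs(f,(105,150,60),(125,255,255),3,R)); print("handle",blobs(f,(4,215,150),(14,255,255),75,(425,280,480,325)))
print("sole",blobs(f,(8,40,120),(25,195,255),17,R))
print("bed",blobs(f,(0,0,90),(180,75,255),12,(290,180,400,270)))
print("blk",blobs(f,(0,80,20),(15,255,115),30,(300,200,360,245)))
cv2.imwrite("pics/c0.png",np.vstack([cv2.resize(f["image"][270:340,360:510,::-1],(780,364)),cv2.resize(f["image"][190:265,180:390,::-1],(780,236))])[:600])
E
```

```text
mat [107 229 189]
handle [ 15 255 227]
handle2 [ 15 255 223]
sole [ 18 125 202]
bed [ 21  20 206]
bed2 [ 17  24 202]
blk [ 12 185  98]
blkedge [ 18  19 158]
wood [ 13 188 191]
mat [(array([ 416.4, -192.2]), array([ 66.5, 255.8]), 1.611, array([432., 303.]))]
handle []
sole [(array([ 413.8, -195.9]), array([143.1, 318.3]), 1.555, array([434., 305.]))]
bed [(array([595.6,  10.6]), array([110.8, 204.6]), 1.649, array([335., 221.]))]
blk [(array([591.5,  24.8]), array([39.7, 78.9]), 1.74, array([329., 222.]))]
```

View pics/c0.png

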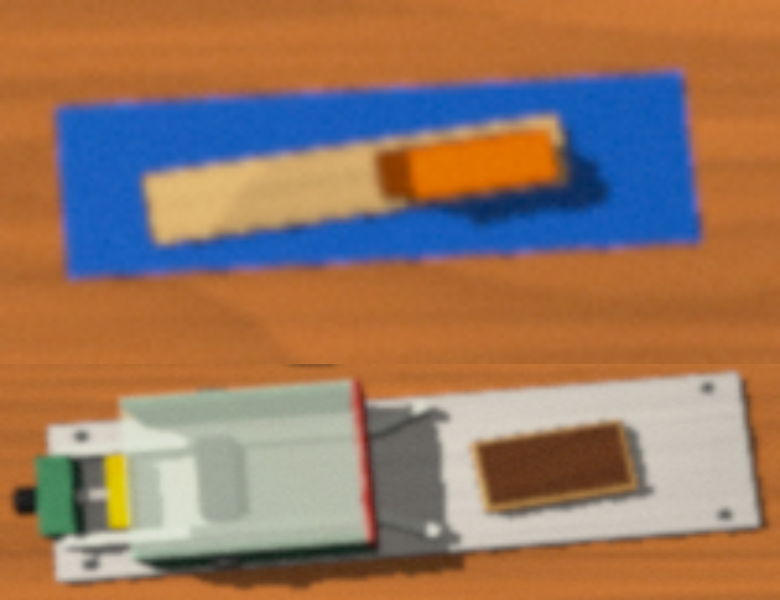

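The crop confirms the stick on the mat: orange handle top at about (453,300), tip end at about (388,310). The press feeds left, with the block at (330,222). Next I'll take finer measurements of the handle, sole, bed edges and block.

Run:
```python
from h import *
f=dict(np.load("top0.npz")); g=dict(np.load("scene0.npz"))
print("handle top z75",blobs(f,(10,225,170),(18,255,255),75,(425,285,478,322)))
print("handle+sole z17",blobs(f,(8,60,60),(25,255,255),17,(383,288,480,320)))
print("sole fwd z17",blobs(f,(10,60,90),(28,190,255),17,(383,288,435,320)))
print("blk edge z30",blobs(f,(5,70,20),(25,255,255),30,(300,200,360,245)))
print("pad",blobs(f,(22,150,80),(35,255,255),36,(195,205,225,250),10))
h=cv2.cvtColor(f["image"],cv2.COLOR_RGB2HSV); m=((h[...,1]<100)&(h[...,2]>50))
def edge(cols,up):
    P=[]
    for c in cols:
        r=np.where(m[190:268,c])[0]
        if len(r): P.append(ray(f,(c,190+r[0]-.5 if up else 190+r[-1]+.5),12)[:2])
    v=cv2.fitLine(np.array(P,np.float32),cv2.DIST_HUBER,0,.01,.01).ravel(); v[:2]*=np.sign(v[1])
    return v,np.arctan2(v[1],v[0])
print("up",edge(range(290,380),1)); print("low",edge(range(300,382),0)); 
# infeed end
P=[]
for r in range(200,240):
    c=np.where(m[r,300:400])[0]; P.append(ray(f,(300+c[-1]+.5,r),12)[:2])
v=cv2.fitLine(np.array(P,np.float32),cv2.DIST_HUBER,0,.01,.01).ravel(); print("infeed",v)
P=[]
for r in range(215,255):
    c=np.where(m[r,185:300])[0]
    if len(c):P.append((185+c[0],r))
print("far",ray(f,(180+48/3.714,190+427/3.147),12),ray(f,(180+60/3.714,190+582/3.147),12))
for n,uv,z in(("lip top L",(180+357/3.714,190+380/3.147),78),("lip top R",(180+374/3.714,190+542/3.147),78)):print(n,ray(f,uv,z))
# scene check
print("s handle",blobs(g,(4,200,60),(18,255,255),75,(150,222,192,265)),"s mat",blobs(g,(105,150,40),(125,255,255),3,(110,220,255,295)))
for n,p,z in(("blk s",(0,0),0),):pass
for n,lo,hi,z,r in(("jar",(0,0,150),(180,60,255),75,(165,275,205,312)),("bowl",(0,0,100),(180,80,255),40,(230,148,272,190))):print(n,blobs(f,lo,hi,z,r))
print("spool",ray(f,(336,153),58))
```

```text
handle top z75 [(array([ 418.4, -214.6]), array([17.7, 54.3]), 1.705, array([452., 301.]))]
handle+sole z17 [(array([ 413.8, -180.6]), array([ 26.8, 169. ]), 1.7, array([428., 304.]))]
sole fwd z17 [(array([ 409.4, -146.1]), array([26.8, 99.5]), 1.698, array([412., 306.]))]
blk edge z30 [(array([589.7,  24.4]), array([51.3, 90.4]), 1.738, array([329., 222.]))]
pad [(array([575.8, 274.7]), array([10.6, 47.5]), 0.023, array([211., 230.]))]
up (array([-7.67703503e-02,  9.97048795e-01,  6.51700073e+02,  1.20287285e+01],
      dtype=float32), np.float32(1.6476423))
low (array([-8.0205105e-02,  9.9677837e-01,  5.4058765e+02, -1.8450733e-01],
      dtype=float32), np.float32(1.6510876))
infeed [ 9.970466e-01  7.679934e-02  5.974926e+02 -9.232415e+01]
far [377.25567772 312.67666739  12.        ] [277.59521637 303.2483545   12.        ]
lip top L [405.28268278 132.6487721   78.        ]
lip top R [307.21564072 123.94960418  78.        ]
s handle [(array([ 450.3, -218.4]), array([55.4, 86.1]), 3.099, array([171., 244.]))] s mat [(array([ 417.1, -194.1]), array([ 70.2, 258.3]), 1.61, array([180., 260.]))]
jar [(array([444.9, 315.4]), array([43.3, 44.1]), 1.555, array([184., 292.]))]
bowl [(array([708.1, 190.7]), array([67.4, 69.4]), 0.767, array([251., 168.]))]
spool [733.42993921   7.05607308  58.        ]
```

```bash
python3 -m inch '[0,0,-0.066,13.2,-45.2,-4,93, 0,0,-0.066,13.2,-45.2,-4,93, 0,0,-0.066,13.2,-45.2,-4,93, 0,0,-0.066,13.2,-45.2,-4,93, 0,0,-0.066,13.2,-45.2,-4,93, 0,0,-0.066,13.2,-45.2,-4,93, 0,0,-0.066,13.2,-45.2,-4,93, 0,0,-0.066,13.2,-45.2,-4,93]' 15
python3 -m inch '[0,0,-0.066,13.2,-45.2,-4,93, 0,0,-0.066,13.2,-45.2,-4,93, 0,0,-0.066,13.2,-45.2,-4,93, 0,0,-0.066,13.2,-45.2,-4,93, 0,0,-0.066,13.2,-45.2,-4,93, 0,0,-0.066,13.2,-45.2,-4,93, 0,0,-0.066,13.2,-45.2,-4,93, 0,0,-0.066,13.2,-45.2,-4,93]'
python3 -c "
from h import *
f=dict(np.load('top0.npz'))
print(ray(f,(276.1,195.1),78),ray(f,(280.7,246.6),78))"
```

```text
time: 1.1
eef_pos: [313.5, 146.2, 186.5]
eef_rot: [3.141, 0.0, 2.224]
force: [0.8, 0.7, -0.0]
opening: 93.2
grip_force: 0.0
time: 2.1
eef_pos: [419.2, -215.5, 154.2]
eef_rot: [-3.141, -0.001, 1.695]
force: [0.3, 0.5, -0.0]
opening: 93.1
grip_force: 0.0
[638.55259858 132.4019705   78.        ] [532.1690184  123.30552102  78.        ]
```

```bash
python3 -m inch '[0,0,0.005,-0.8,0.3,-20.9,93, 0,0,0,0,0,-20.9,93, 0,0,0,0,0,-20.9,93, 0,0,0,0,0,-20.9,93, 0,0,0,0,0,-20.9,93, 0,0,0,0,0,-20.9,93, 0,0,0,0,0,0,60, 0,0,0,0,0,0,30]' 50
python3 -m inch '[0,0,0,0,0,0,5, 0,0,0,0,0,0,5, 0,0,0,0,0,0,5, 0,0,0,0,0,0,5, 0,0,0,0,0,0,5, 0,0,0,0,0,0,5, 0,0,0,0,0,0,5, 0,0,0,0,0,0,5]'
```

```text
time: 3.1
eef_pos: [418.6, -213.9, 29.7]
eef_rot: [3.141, 0.0, 1.703]
force: [0.5, -0.0, -0.1]
opening: 77.5
grip_force: 0.0
time: 4.1
eef_pos: [418.4, -213.7, 29.2]
eef_rot: [-3.142, -0.0, 1.703]
force: [1.4, 0.8, 0.1]
opening: 19.5
grip_force: 50.0
```

```bash
python3 -m inch '[0,0,0,0,0,25,5, 0,0,0,0,0,25,5, 0,0,-0.009,31.6,10.9,0,5, 0,0,-0.009,31.6,10.9,0,5, 0,0,-0.009,31.6,10.9,0,5, 0,0,-0.009,31.6,10.9,0,5, 0,0,-0.009,31.6,10.9,0,5, 0,0,-0.009,31.6,10.9,0,5]'
python3 -m inch '[0,0,0,0,0,-8,5, 0,0,0,0,0,-8,5, 0,0,0,0,0,-8,5, 0,0,0,0,0,-8,5, 0,0,0,0,0,0,5, 0,0,0,0,0,0,5, 0,0,0,0,0,0,5, 0,0,0,0,0,0,5]'
python3 - <<'E'
from h import *
from cell import cams,telemetry
f=cams.grab_frame("top"); g=cams.grab_frame("scene")
cv2.imwrite("pics/c1.png",np.vstack([cv2.resize(f["image"][185:325,270:480,::-1],(600,400)),cv2.resize(g["image"][200:340,150:450,::-1],(600,280))])[:600])
print("blk",blobs(f,(5,70,20),(25,255,255),30,(300,200,358,245)))
print(telemetry.get_obs()["force"])
E
```

```text
time: 5.1
eef_pos: [608.7, -147.8, 78.8]
eef_rot: [-3.141, -0.0, 1.649]
force: [0.3, 0.5, -1.3]
opening: 19.9
grip_force: 50.0
time: 6.1
eef_pos: [608.2, -148.4, 47.6]
eef_rot: [3.141, 0.0, 1.649]
force: [-0.3, -0.4, -0.7]
opening: 19.7
grip_force: 50.0
blk [(array([589.6,  24.3]), array([51.5, 90.4]), 1.739, array([329., 222.]))]
[ 0.57592941 -0.91789122 -1.25278581]
```

View pics/c1.png

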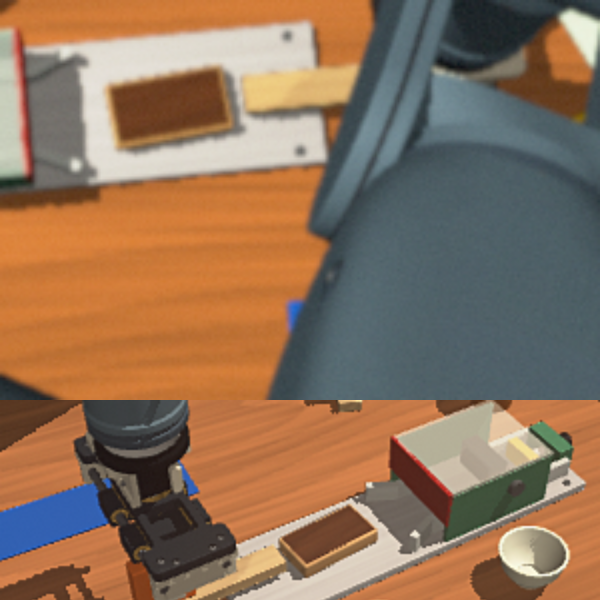

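```bash
python3 -m inch '[0,0,0,0,0,-4,5, 0,0,0,0,0,-4,5, 0,0,0,-0.32,4,0,5, 0,0,0,-0.32,4,0,5, 0,0,0,-0.32,4,0,5, 0,0,0,-0.32,4,0,5, 0,0,0,-0.32,4,0,5, 0,0,0,-0.32,4,0,5]'
python3 -m inch '[0,0,0,-0.4,5,0,5, 0,0,0,-0.4,5,0,5, 0,0,0,-0.4,5,0,5, 0,0,0,-0.4,5,0,5, 0,0,0,-0.4,5,0,5, 0,0,0,-0.4,5,0,5, 0,0,0,-0.4,5,0,5, 0,0,0,-0.4,5,0,5]'
```

```text
time: 7.2
eef_pos: [606.1, -124.1, 39.3]
eef_rot: [3.141, 0.0, 1.649]
force: [-0.5, -0.2, -1.5]
opening: 19.3
grip_force: 50.0
time: 8.2
eef_pos: [602.8, -84.0, 39.3]
eef_rot: [3.142, 0.0, 1.649]
force: [0.9, -1.2, -0.1]
opening: 19.8
grip_force: 50.0
```

```bash
python3 -m inch '[0,0,0,-0.32,4,-0.3,5, 0,0,0,-0.32,4,-0.3,5, 0,0,0,-0.32,4,-0.2,5, 0,0,0,-0.32,4,0,5, 0,0,0,-0.32,4,0,5, 0,0,0,-0.32,4,0,5, 0,0,0,-0.32,4,0,5, 0,0,0,-0.32,4,0,5]'
python3 - <<'E'
from h import *
from cell import cams
f=cams.grab_frame("top");np.savez("t2.npz",**f)
cv2.imwrite("pics/c2.png",cv2.resize(f["image"][185:285,190:390,::-1],(800,400)))
E
```

```text
time: 9.2
eef_pos: [600.2, -52.0, 38.4]
eef_rot: [-3.141, -0.0, 1.649]
force: [-0.9, -0.3, -1.2]
opening: 19.9
grip_force: 50.0
```

View pics/c2.png

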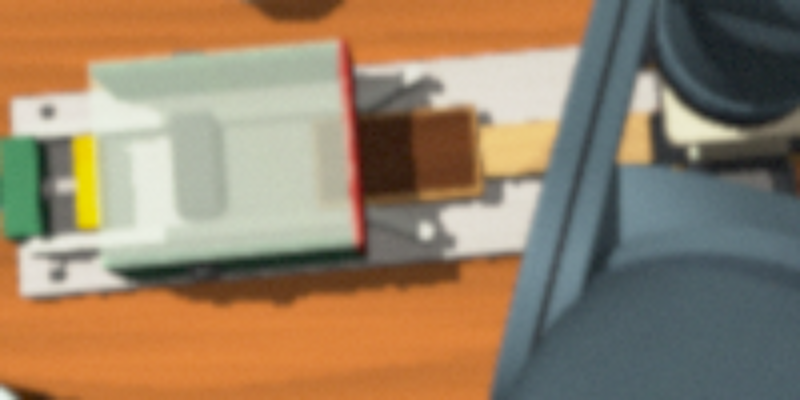

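```bash
python3 -m inch '[0,0,0,-0.32,4,0,5, 0,0,0,-0.32,4,0,5, 0,0,0,-0.32,4,0,5, 0,0,0,-0.32,4,0,5, 0,0,0,-0.32,4,0,5, 0,0,0,-0.32,4,0,5, 0,0,0,-0.32,4,0,5, 0,0,0,-0.32,4,0,5]'
python3 -m inch '[0,0,0,-0.24,3,0,5, 0,0,0,-0.24,3,0,5, 0,0,0,-0.24,3,0,5, 0,0,0,-0.24,3,0,5, 0,0,0,-0.24,3,0,5, 0,0,0,-0.24,3,0,5, 0,0,0,-0.24,3,0,5, 0,0,0,-0.24,3,0,5]'
python3 -m inch '[0,0,0,-0.24,3,0,5, 0,0,0,-0.24,3,0,5, 0,0,0,-0.24,3,0,5, 0,0,0,-0.24,3,0,5, 0,0,0,-0.24,3,0,5, 0,0,0,-0.24,3,0,5, 0,0,0,-0.24,3,0,5, 0,0,0,-0.24,3,0,5]'
python3 -c "
from h import *
f=dict(np.load('t2.npz'))
for u in(214.5,208.5):
  p=ray(f,(u,230.7),36);print(p,(p[1]-127.7)*.9969-(p[0]-586)*.0791)"
```

```text
time: 10.25
eef_pos: [597.7, -20.1, 38.4]
eef_rot: [-3.142, -0.0, 1.649]
force: [0.2, 0.4, -1.5]
opening: 19.6
grip_force: 50.0
time: 11.25
eef_pos: [596.3, 2.5, 38.8]
eef_rot: [3.141, 0.002, 1.649]
force: [0.2, -4.7, 0.5]
opening: 19.8
grip_force: 50.0
time: 12.25
eef_pos: [593.9, 27.9, 38.5]
eef_rot: [3.141, 0.0, 1.649]
force: [0.5, -4.5, 0.1]
opening: 19.7
grip_force: 50.0
[574.11707834 266.23753136  36.        ] 139.04800411334307
[574.31823402 278.90031317  36.        ] 151.655619893082
```

```bash
python3 -m inch '[0,0,0,-0.16,2,0,5, 0,0,0,-0.16,2,0,5, 0,0,0,-0.16,2,0,5, 0,0,0,-0.16,2,0,5, 0,0,0,-0.16,2,0,5, 0,0,0,-0.16,2,0,5, 0,0,0,-0.16,2,0,5, 0,0,0,-0.16,2,0,5]'
python3 -m inch '[0,0,0,-0.04,0.5,0,5, 0,0,0,-0.04,0.5,0,5, 0,0,0,-0.04,0.5,0,5, 0,0,0,-0.04,0.5,0,5, 0,0,0,-0.04,0.5,0,5, 0,0,0,-0.04,0.5,0,5, 0,0,0,0,0,0,5, 0,0,0,0,0,0,5]'
```

```text
time: 13.25
eef_pos: [592.6, 43.8, 38.5]
eef_rot: [3.142, 0.0, 1.649]
force: [0.7, -4.1, 0.3]
opening: 19.7
grip_force: 50.0
time: 14.25
eef_pos: [592.4, 46.7, 38.4]
eef_rot: [-3.142, -0.0, 1.649]
force: [0.8, -4.2, 0.4]
opening: 19.5
grip_force: 50.0
```

```bash
python3 -m inch '[0,0,0,-0.04,0.5,0,5, 0,0,0,-0.04,0.5,0,5, 0,0,0,-0.04,0.5,0,5, 0,0,0,-0.04,0.5,0,5, 0,0,0,-0.04,0.5,0,5, 0,0,0,-0.04,0.5,0,5, 0,0,0,0,0,0,5, 0,0,0,0,0,0,5]'
```

```text
time: 15.25
eef_pos: [592.1, 49.8, 38.5]
eef_rot: [3.142, -0.0, 1.649]
force: [0.4, -3.6, 0.5]
opening: 19.8
grip_force: 50.0
```

```bash
python3 -m inch '[0,0,0,-0.04,0.4,0,5, 0,0,0,-0.03,0.4,0,5, 0,0,0,-0.03,0.4,0,5, 0,0,0,-0.03,0.4,0,5, 0,0,0,-0.03,0.4,0,5, 0,0,0,0,0,0,5, 0,0,0,0,0,0,5, 0,0,0,0,0,0,5]'
```

```text
time: 16.25
eef_pos: [591.9, 51.7, 38.4]
eef_rot: [-3.142, -0.0, 1.649]
force: [-0.2, -3.3, 0.5]
opening: 19.8
grip_force: 50.0
```

```bash
python3 -m inch '[0,0,0,-0.02,0.3,0,5, 0,0,0,-0.02,0.3,0,5, 0,0,0,-0.02,0.3,0,5, 0,0,0,-0.02,0.3,0,5, 0,0,0,-0.03,0.3,0,5, 0,0,0,-0.03,0.3,0,5, 0,0,0,-0.02,0.2,0,5, 0,0,0,0,0,0,5]'
```

```text
time: 17.25
eef_pos: [591.8, 53.7, 38.4]
eef_rot: [-3.142, -0.0, 1.649]
force: [1.0, -3.8, 0.6]
opening: 19.7
grip_force: 50.0
```

```bash
python3 -c "
from cell import telemetry as t;print(t.get_obs()['force'])"; python3 -m inch '[0,0,0,-0.02,0.2,0,5, 0,0,0,-0.02,0.2,0,5, 0,0,0,-0.01,0.2,0,5, 0,0,0,-0.02,0.2,0,5, 0,0,0,-0.02,0.2,0,5, 0,0,0,-0.01,0.2,0,5, 0,0,0,-0.02,0.2,0,5, 0,0,0,0,0,0,5]'
```

```text
[ 0.96978221 -3.76863472  0.62038253]
time: 18.25
eef_pos: [591.7, 55.1, 38.5]
eef_rot: [-3.142, -0.0, 1.649]
force: [0.6, -4.5, 2.0]
opening: 19.6
grip_force: 50.0
```

```bash
python3 -m inch '[0,0,0,-0.02,0.2,0,5, 0,0,0,-0.02,0.2,0,5, 0,0,0,-0.01,0.2,0,5, 0,0,0,-0.02,0.2,0,5, 0,0,0,-0.02,0.2,0,5, 0,0,0,-0.01,0.2,0,5, 0,0,0,-0.02,0.2,0,5, 0,0,0,0,0,0,5]'
```

```text
time: 19.25
eef_pos: [591.6, 56.5, 38.5]
eef_rot: [3.142, -0.0, 1.649]
force: [1.3, -5.2, 1.6]
opening: 19.7
grip_force: 50.0
```

```bash
python3 -m inch '[0,0,0,-0.02,0.2,0,5, 0,0,0,-0.02,0.2,0,5, 0,0,0,-0.01,0.2,0,5, 0,0,0,-0.02,0.2,0,5, 0,0,0,-0.02,0.2,0,5, 0,0,0,-0.01,0.2,0,5, 0,0,0,0,0,0,5, 0,0,0,0,0,0,5]'
```

```text
time: 20.25
eef_pos: [591.5, 57.7, 38.4]
eef_rot: [-3.142, -0.0, 1.649]
force: [0.3, -3.6, 0.6]
opening: 19.4
grip_force: 50.0
```

```bash
python3 -m inch '[0,0,0,-0.02,0.25,0,5, 0,0,0,-0.02,0.25,0,5, 0,0,0,-0.02,0.25,0,5, 0,0,0,-0.02,0.25,0,5, 0,0,0,-0.02,0.25,0,5, 0,0,0,-0.02,0.25,0,5, 0,0,0,-0.02,0.25,0,5, 0,0,0,0,0,0,5]'
```

```text
time: 21.25
eef_pos: [591.3, 59.5, 38.4]
eef_rot: [-3.142, -0.0, 1.649]
force: [-0.3, -3.8, 0.7]
opening: 19.3
grip_force: 50.0
```

```bash
python3 -m inch '[0,0,0,-0.02,0.25,0,5, 0,0,0,-0.02,0.25,0,5, 0,0,0,-0.02,0.25,0,5, 0,0,0,-0.02,0.25,0,5, 0,0,0,-0.02,0.25,0,5, 0,0,0,0,0,0,5, 0,0,0,0,0,0,5, 0,0,0,0,0,0,5]'
```

```text
time: 22.25
eef_pos: [591.2, 60.6, 38.5]
eef_rot: [3.142, 0.0, 1.649]
force: [1.5, -4.3, 1.0]
opening: 19.9
grip_force: 50.0
```

```bash
python3 -m inch '[0,0,0,-0.02,0.25,0,5, 0,0,0,-0.02,0.25,0,5, 0,0,0,-0.02,0.25,0,5, 0,0,0,-0.02,0.25,0,5, 0,0,0,-0.02,0.25,0,5, 0,0,0,-0.02,0.25,0,5, 0,0,0,0,0,0,5, 0,0,0,0,0,0,5]'
```

```text
time: 23.25
eef_pos: [591.4, 60.7, 38.7]
eef_rot: [3.141, 0.002, 1.649]
force: [0.5, -10.3, 2.5]
opening: 19.7
grip_force: 50.0
```

```bash
python3 -m inch '[0,0,0,-0.02,0.25,0,5, 0,0,0,-0.02,0.25,0,5, 0,0,0,-0.02,0.25,0,5, 0,0,0,-0.02,0.25,0,5, 0,0,0,-0.02,0.25,0,5, 0,0,0,0,0,0,5, 0,0,0,0,0,0,5, 0,0,0,0,0,0,5]'
python3 - <<'E'
from h import *
from cell import cams
f=cams.grab_frame("top")
cv2.imwrite("pics/c3.png",cv2.resize(f["image"][195:265,180:290,::-1],(786,500)))
E
```

```text
time: 24.25
eef_pos: [591.5, 60.8, 39.0]
eef_rot: [3.141, 0.004, 1.649]
force: [0.4, -12.7, 3.5]
opening: 19.8
grip_force: 50.0
```

View pics/c3.png

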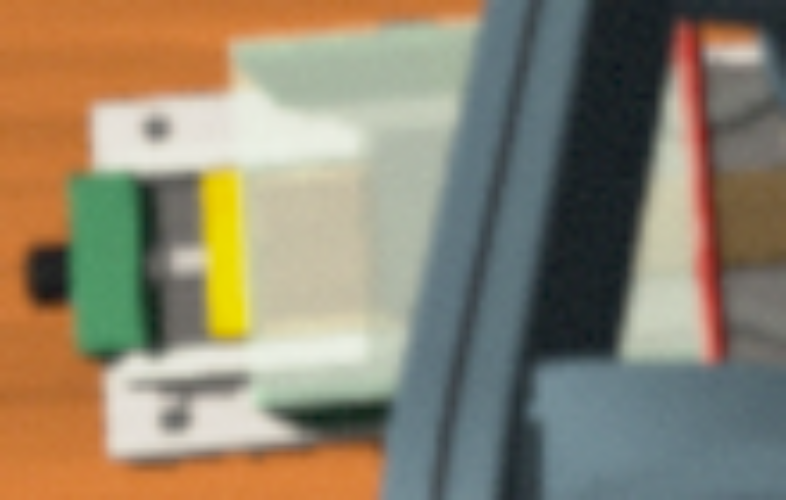

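The picture shows the block's front edge (crop x≈248) against the yellow pad's face, and the push has risen from 4 N to 12.7 N with no further travel. The block is home, so I'll hold there and then draw back.

```bash
python3 -m inch '[0,0,0,0,0,0,5, 0,0,0,0,0,0,5, 0,0,0,0,0,0,5, 0,0,0,0,0,0,5, 0,0,0,0,0,0,5, 0,0,0,0,0,0,5, 0,0,0,0,0,0,5, 0,0,0,0,0,0,5]'
```

```text
time: 25.3
eef_pos: [591.5, 60.8, 39.0]
eef_rot: [3.141, 0.004, 1.649]
force: [0.1, -13.5, 2.6]
opening: 19.9
grip_force: 50.0
```

```bash
python3 -m inch '[0,0,0,0,0,0,5, 0,0,0,0,0,0,5, 0,0,0,0.2,-2.5,0,5, 0,0,0,0.4,-5,0.5,5, 0,0,0,0.8,-10,0.5,5, 0,0,0,1.2,-15,0,5, 0,0,0,1.2,-15,0,5, 0,0,0,1.2,-15,0,5]'
python3 -m inch '[0,0,0,1.6,-20,0,5, 0,0,0,1.6,-20,0,5, 0,0,0,1.6,-20,0,5, 0,0,0,1.6,-20,0,5, 0,0,0,0.8,-10,10,5, 0,0,0,0,0,20,5, 0,0,0,0,0,20,5, 0,0,0,0,0,0,5]'
```

```text
time: 26.3
eef_pos: [596.1, -0.4, 39.4]
eef_rot: [-3.142, 0.0, 1.648]
force: [0.4, 0.1, -1.4]
opening: 19.9
grip_force: 50.0
time: 27.3
eef_pos: [604.7, -89.6, 91.7]
eef_rot: [3.138, 0.002, 1.649]
force: [-0.3, 0.5, -1.5]
opening: 19.8
grip_force: 50.0
```

```bash
python3 -m inch '[0,0,-0.005,-23.4,-15.5,0,5, 0,0,-0.005,-23.4,-15.5,0,5, 0,0,-0.005,-23.4,-15.5,0,5, 0,0,-0.005,-23.4,-15.5,0,5, 0,0,-0.005,-23.4,-15.5,0,5, 0,0,-0.005,-23.4,-15.5,0,5, 0,0,-0.005,-23.4,-15.5,0,5, 0,0,-0.004,-23.4,-15.5,0,5]'
python3 -m inch '[0,0,0,0,0,-13,5, 0,0,0,0,0,-13,5, 0,0,0,0,0,-13,5, 0,0,0,0,0,-11,5, 0,0,0,0,0,-6,5, 0,0,0,0,0,-3,5, 0,0,0,0,0,-1.5,5, 0,0,0,0,0,0,5]'
```

```text
time: 28.3
eef_pos: [415.0, -213.1, 89.0]
eef_rot: [-3.141, -0.001, 1.61]
force: [-0.3, -0.8, -0.9]
opening: 19.4
grip_force: 50.0
time: 29.3
eef_pos: [416.3, -213.3, 29.3]
eef_rot: [3.141, 0.001, 1.61]
force: [-0.3, 0.4, -0.5]
opening: 19.8
grip_force: 50.0
```

```bash
python3 -m inch '[0,0,0,0,0,-0.2,5, 0,0,0,0,0,0,30, 0,0,0,0,0,0,45, 0,0,0,0,0,0,60, 0,0,0,0,0,0,70, 0,0,0,0,0,0,70, 0,0,0,0,0,0,70, 0,0,0,0,0,0,70]'
python3 -m inch '[0,0,0,0,0,10,70, 0,0,0,0,0,20,70, 0,0,0,0,0,25,70, 0,0,0,0,0,25,70, 0,0,0,0,0,25,70, 0,0,0,0,0,30,70, 0,0,0,0,0,30,70, 0,0,0,0,0,0,70]'
python3 -m inch '[0,0,0,-30,45,0,70, 0,0,0,-30,45,0,70, 0,0,0,-30,45,0,70, 0,0,0,0,50,0,70, 0,0,0,0,50,0,70, 0,0,0,0,50,0,70, 0,0,0,0,50,0,70, 0,0,0,0,50,0,70]'
python3 - <<'E'
from h import *
from cell import cams
f=cams.grab_frame("top");g=cams.grab_frame("scene")
print("sole+handle",blobs(f,(8,60,60),(25,255,255),17,(383,288,480,320)),blobs(f,(10,225,170),(18,255,255),75,(425,285,478,322)))
cv2.imwrite("pics/c4.png",np.vstack([cv2.resize(f["image"][185:335,180:510,::-1],(660,300)),cv2.resize(g["image"][190:340,110:460,::-1],(660,283))]))
E
```

```text
time: 30.3
eef_pos: [416.0, -213.1, 28.7]
eef_rot: [-3.142, -0.0, 1.61]
force: [0.3, -0.4, 0.5]
opening: 69.7
grip_force: 0.0
time: 31.3
eef_pos: [417.3, -214.1, 196.5]
eef_rot: [3.137, 0.004, 1.61]
force: [-0.5, -0.1, -0.2]
opening: 69.7
grip_force: 0.0
time: 32.3
eef_pos: [325.1, 173.5, 193.0]
eef_rot: [-3.141, 0.0, 1.61]
force: [0.3, -0.7, 0.3]
opening: 70.2
grip_force: 0.0
sole+handle [(array([ 414.6, -179.9]), array([ 26.7, 168.7]), 1.61, array([428., 304.]))] [(array([ 415.6, -214.1]), array([17.5, 55.1]), 1.621, array([452., 303.]))]
```

View pics/c4.png

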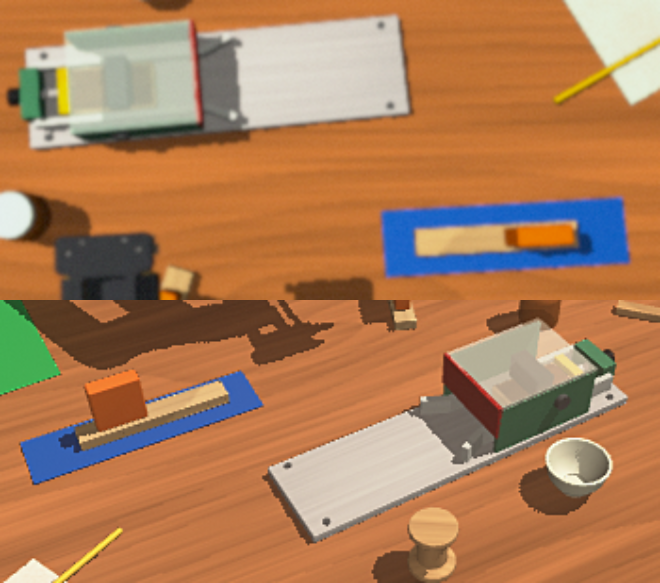

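The stick stands upright and centred on the mat at about (430,304) in the top view. The block sits inside the hood against the pad, and the jar, bowl and spool are where they were.

```bash
python3 -m inch '[0,0,0,0,0,0,70, 0,0,0,0,0,0,70, 0,0,0,0,0,0,70, 0,0,0,0,0,0,70, 0,0,0,0,0,0,70, 0,0,0,0,0,0,70, 0,0,0,0,0,0,70, 0,0,0,0,0,0,70]'; python3 -c "
from cell import order;print(order.close_job())"
```

```text
time: 33.4
eef_pos: [326.0, 172.0, 193.7]
eef_rot: [-3.142, -0.0, 1.61]
force: [-0.4, 0.8, -0.7]
opening: 69.9
grip_force: 0.0
the job is handed in; nothing more can be done
None
```

The job is handed in, with no verdict shown: the block was pushed home and held for over 1 s at 12.7–13.5 N, the highest readings seen, and the stick stands released on the mat with the arm clear.

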